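# Clean the rear corner seam of the bamboo shelf's tray

### The arm

A 6-joint arm with a two-finger parallel gripper is mounted at the origin on the work surface. World frame = base frame: x ahead of the robot, y to its left, z up, the work surface at z = 0. Lengths are in m, angles in rad, forces in N, time in s.
With the tool pointing down it reaches from about 0.25 to 0.725 m from the base axis. Payload 4 kg.
Tool frame: the origin (TCP) lies on the centre line of the jaws, within the pads' length; the fingertips stand ahead of it and the grasp point (between the pads) lies 11 mm behind it (bot.tip_extent is the z of the fingertips in the tool frame, in m); z points along the fingers, y is the direction in which the jaws open and shut (so a half turn about z gives the same grasp; the last joint's range is limited). The gripper opens to 85 mm and grips with 20 to 120 N. Pads are 22 mm wide; open, the fingers measure 114 mm over their backs; the gripper's body (76 mm by 85 mm) begins 54 mm behind the grasp point. The pads swing forward as they close: fully open they stand 13 mm farther back than shut.
Start: joints at [1.194, 0.241, 0.005, 1.335, 0, 1.571], TCP at [0.184, 0.465, 0.239] pointing down, gripper open.
Joint ranges: [-2.72, 2.72], [-1.05, 1.87], [-1.09, 1.28], [-1.99, 2.15], [-1.42, 1.44], [-3.14, 3.14]. Speed limits (rad/s): [2.79, 2.79, 3.14, 3.14, 3.14, 3.14].

### API

Orientations are given as a unit quaternion [x, y, z, w].
In Python, from workcell import bot gives the robot as it stands.
- The arm moves only by the shell command python3 -m jog 'ROWS'. ROWS is JSON, a list that holds one entry, the list of rows, each a list of 7 numbers: the shift along the world's x, y, z in m, then the turn, a rotation vector about the world's x, y, z in degrees, then the closure in counts, from 0 (fully open) to 255 (shut). In form: [[[tx, ty, tz, ax, ay, az, fingers], ...]]. A call has 1 to 10 rows; each row is the pose to reach, as a shift and turn from the pose commanded when the call began; what a row does not reach only later rows make up. A row lasts 1/12 s, in which the tool goes at most 41.7 mm and 7.16 degrees, less where a joint would pass 70% of its speed; a pose out of reach is approached as far as the arm can. A call with a gripper value outside its range is refused whole. The fingers move at their own pace and stop on an object; the grip force is fixed at half the most. Time passes only in rows, so rows that repeat a pose let the fingers close. It gives the time, the measured TCP pose, the force and the opening at its end, in the units of the state.
- bot.get_obs(): the state, without advancing time (a new reading comes with each control period).
- bot.camera(name): name is "side" or "top"; returns the picture (400x640x3 uint8, blue, green, red); there is no depth.
- bot.camera_model(name): a dict with "K" (3x3 intrinsics, pixels), "k1" (the pictures are not rectified: a ray, as slopes to the right and down, at radius r is drawn at 1 + k1 r^2 times it, then the intrinsics apply), "T" (4x4, takes a point from camera to world coordinates). Camera axes: x right, y down, z forward; pixel columns grow to the right and rows downward; lengths in m; the calibration is good to about 2 mm. A picture is of the moment at which its call begins. camera_model takes no time and is no camera call.
- bot.job_done(): hands the job in, once; it reports no verdict.
The state is a dict: "clock": time; "joint_pos": joint angles; "joint_vel": joint speeds; "tau": joint torques, N m; "eef_pos": TCP position; "tool_rot": TCP orientation; "ft_force": force on the tool from outside, world axes, zero at the start; "ft_torque": the same for the moment, N m; "grip_width": finger opening in m.
Only numpy, scipy, OpenCV 4.12 (cv2) and the standard library are available. Lean on these libraries where they do the work, as an engineer would, in place of code of your own. Each camera call takes 0.05 s, during which the arm holds its last target. There are 200 camera calls.

### The job

Pull the bamboo shelf's lower tray out to its stop, then take the wooden cleaning stick from its stand and run its tip slowly along the seam where the tray's floor meets its rear wall, from the left end (+y side) to the right end, touching the tray as you go. Then put the stick back upright in its stand, leaving the tray out and the other things where they are.

Things in the scene. Friction and masses are not known exactly. Their poses are not given: they have to be found in the camera images.
- shelf: Fixed two-tier bamboo shelf, 280 mm wide. Origin on the counter under the middle of the upper tier; x to its back, y to its left as the robot sees it, z up. Slatted upper tier: x -85 to +85 mm, underside 132, top 146 mm above the counter, on 16 mm corner posts; it holds bowl, scoop and clip. Lower tier: an empty bamboo pull-out tray between two side rails (30 mm high, from x = -150 mm).
- tray (a joint): How far the lower-tier tray is pulled out to the shelf's front (-x), in m: 0 shut, 0.075 at its stop. It has about 4 N friction and stays where left; a harder push on its rear wall moves it back in. Tray inside: 174 mm front to back, 220 mm wide, floor 22 mm above the counter; side walls 8 mm thick, top at 55 mm; rear wall 10 mm thick, top at 60 mm above the counter.
- tray_front (a point): Middle of the top edge of the tray's front wall (moves with the tray; axes as the shelf's). This wall is 12 mm thick, 236 mm wide, its top 80 mm above the counter; pinch it from above across its thickness, one finger inside the tray. When the tray is shut the point is 80 mm in front of the upper tier's front edge.
- stand: Fixed light bamboo block, 76 x 76 x 100 mm high, with an upright round through hole of 31 mm; origin in the middle of its underside. It stands on the counter left or right of the shelf, the silicone lid on the other side.
- stick: Brown wooden cleaning stick, 165 mm long, 60 g, upright in the stand's hole, its collar on the stand's top. Origin on its axis at the collar's underside (100 mm above the counter), z up to the handle end. Collar 44 mm diameter, z 0 to 8 mm; handle 22 x 22 mm square (sides along its x and y), z 8 to 80 mm; below the collar a round rod, 12 mm diameter, to a round tip at z = -85 mm.
- stick_tip (a point): Centre of the stick's ball-shaped tip (radius 6 mm), on its axis 79 mm below the stick's origin.
- sugar_bowl: White ceramic sugar bowl with its lid on, 94 mm diameter, 100 mm high, on the upper tier; origin under its middle. Bystander.
- scoop: Steel scoop, about 135 mm long and 26 mm high, lying on the upper tier; origin under its middle. Bystander.
- clip: Aluminium clip, 75 mm long, lying on the upper tier; origin under its middle. Bystander.
- lid: Green silicone pot lid, 124 mm diameter, 28 mm high with its knob, flat on the counter beside the shelf; origin under its middle. Bystander.
- seam0 (a point): Seam, left end: where the tip's centre is when the tip touches both tray floor and rear wall (6 mm from each), 40 mm from the left side wall's inner face. Moves with the tray. Tray at its stop: 19 mm behind the upper tier's front edge and 104 mm below its underside, so the stick must lean 25 to 45 degrees, its handle to the shelf's front.
- seam1 (a point): Seam, first quarter: where the tip's centre is when the tip touches both tray floor and rear wall (6 mm from each), 75 mm from the left side wall's inner face. Moves with the tray. Tray at its stop: 19 mm behind the upper tier's front edge and 104 mm below its underside, so the stick must lean 25 to 45 degrees, its handle to the shelf's front.
- seam2 (a point): Seam, middle: where the tip's centre is when the tip touches both tray floor and rear wall (6 mm from each), 110 mm from the left side wall's inner face. Moves with the tray. Tray at its stop: 19 mm behind the upper tier's front edge and 104 mm below its underside, so the stick must lean 25 to 45 degrees, its handle to the shelf's front.
- seam3 (a point): Seam, third quarter: where the tip's centre is when the tip touches both tray floor and rear wall (6 mm from each), 145 mm from the left side wall's inner face. Moves with the tray. Tray at its stop: 19 mm behind the upper tier's front edge and 104 mm below its underside, so the stick must lean 25 to 45 degrees, its handle to the shelf's front.
- seam4 (a point): Seam, right end: where the tip's centre is when the tip touches both tray floor and rear wall (6 mm from each), 180 mm from the left side wall's inner face. Moves with the tray. Tray at its stop: 19 mm behind the upper tier's front edge and 104 mm below its underside, so the stick must lean 25 to 45 degrees, its handle to the shelf's front.

How it is judged:
On the way, in this order (a step that is already met when the one before it is completed fails the run):
1. the tray is pulled out to its stop (joint over 70 mm of 75 mm) (value of joint tray above 0.07 m), for 0.2 s.
2. tip of the stick at the seam's left end: tip centre within 8 mm of that point, touching the tray (over 0.2 N), slower than 80 mm/s, for 0.1 s, the tray still out by over 60 mm (distance between stick_tip and seam0 below 0.008 m and contact force between stick and shelf above 0.2 N and linear speed of stick below 0.08 m/s and value of joint tray above 0.06 m), for 0.1 s.
3. tip of the stick at the seam's first quarter: tip centre within 8 mm of that point, touching the tray (over 0.2 N), slower than 80 mm/s, for 0.1 s, the tray still out by over 60 mm (distance between stick_tip and seam1 below 0.008 m and contact force between stick and shelf above 0.2 N and linear speed of stick below 0.08 m/s and value of joint tray above 0.06 m), for 0.1 s.
4. tip of the stick at the seam's middle: tip centre within 8 mm of that point, touching the tray (over 0.2 N), slower than 80 mm/s, for 0.1 s, the tray still out by over 60 mm (distance between stick_tip and seam2 below 0.008 m and contact force between stick and shelf above 0.2 N and linear speed of stick below 0.08 m/s and value of joint tray above 0.06 m), for 0.1 s.
5. tip of the stick at the seam's third quarter: tip centre within 8 mm of that point, touching the tray (over 0.2 N), slower than 80 mm/s, for 0.1 s, the tray still out by over 60 mm (distance between stick_tip and seam3 below 0.008 m and contact force between stick and shelf above 0.2 N and linear speed of stick below 0.08 m/s and value of joint tray above 0.06 m), for 0.1 s.
6. tip of the stick at the seam's right end: tip centre within 8 mm of that point, touching the tray (over 0.2 N), slower than 80 mm/s, for 0.1 s, the tray still out by over 60 mm (distance between stick_tip and seam4 below 0.008 m and contact force between stick and shelf above 0.2 N and linear speed of stick below 0.08 m/s and value of joint tray above 0.06 m), for 0.1 s.
At the end, for the whole second after the job is handed in: The stick stands released and at rest, upright within 7 degrees in its stand's hole, its collar down on the stand's top (within 6 mm in height and 12 mm of the hole's axis); the tray is still out by more than 60 mm; sugar bowl, scoop, clip and lid are within 30 mm of where they began (horizontal distance between stick and stand below 0.012 m and height (world z) of stick between 0.094 and 0.106 m and angle between stick's own z axis and vertical below 0.12 rad and linear speed of stick below 0.02 m/s and value of joint tray above 0.06 m and distance of each of sugar_bowl, scoop, clip, lid from where it was at the start of the episode below 0.03 m); the robot touches nothing.
It fails at once if sugar bowl, scoop, clip or lid moved by more than 30 mm (distance of any of sugar_bowl, scoop, clip, lid from where it was at the start of the episode above 0.03 m).
It fails at once if the stick moves faster than 120 mm/s while its tip is at the seam (within about 12 mm of it) (x of stick_tip in the frame of seam2 between -0.012 and 0.03 m and z of stick_tip in the frame of seam2 below 0.012 m and y of stick_tip in the frame of seam2 between -0.1 and 0.1 m and linear speed of stick above 0.12 m/s).
It fails at once if the stick presses on the shelf or its tray with more than 40 N (contact force between stick and shelf above 40 N).
It also fails if it takes over 72 s, if anything falls off the work surface, if the arm or the gripper's body presses on something with over 40 N, if the wrist force passes 120 N, or if a joint passes its speed limit or range.

## Working session

There is one attempt and no reset: what is moved stays moved. The work goes in short steps, Python scripts to look and compute and a shell command to move; the robot and the scene stay as the last step left them, time stands still between calls to the robot, and variables do not carry over. Pictures are saved under pics/ and viewed, about 8 in all and at most 12, crops included, and the job is handed in when it is done.

```bash
mkdir -p pics; ls; python3 - <<'E'
from workcell import bot
import cv2
for n in("top","side"):
    cv2.imwrite(f"pics/{n}0.png",bot.camera(n)); m=bot.camera_model(n); print(n,m)
print(bot.get_obs(),bot.tip_extent)
E
```

```text
pics
top {'K': array([[454.29904811,   0.        , 323.27140573],
       [  0.        , 454.29904811, 198.93258294],
       [  0.        ,   0.        ,   1.        ]]), 'k1': -0.07485031391927376, 'T': array([[-0.02274224, -0.99324178,  0.11381367,  0.49084227],
       [-0.99969063,  0.02144642, -0.0125971 , -0.00757818],
       [ 0.01007107, -0.11406494, -0.99342225,  1.12616488],
       [ 0.        ,  0.        ,  0.        ,  1.        ]])}
side {'K': array([[396.32115337,   0.        , 323.04360126],
       [  0.        , 396.32115337, 193.83571165],
       [  0.        ,   0.        ,   1.        ]]), 'k1': -0.044138722682335985, 'T': array([[ 0.99798093, -0.04577997,  0.04402567,  0.57276925],
       [-0.06342848, -0.7543733 ,  0.65337413, -0.7000418 ],
       [ 0.00330034, -0.65484741, -0.75575392,  0.90953437],
       [ 0.        ,  0.        ,  0.        ,  1.        ]])}
{'clock': 0.1, 'joint_pos': array([ 1.19398419e+00,  2.41366382e-01,  3.83411954e-03,  1.33523634e+00,
       -3.80716006e-05,  1.57078964e+00]), 'joint_vel': array([-0.00139528,  0.000136  ,  0.00387096, -0.00060893, -0.0004566 ,
        0.00144615]), 'tau': array([-1.35160753e-04, -3.73137224e+01,  2.53010505e+01,  1.08464988e-02,
       -7.21263041e-05, -9.10317368e-06]), 'eef_pos': array([0.18377717, 0.46438041, 0.23847816]), 'tool_rot': array([ 1.87290014e-01,  9.82304168e-01, -9.72249410e-04, -1.66000958e-04]), 'ft_force': array([ 0.16577539, -0.4656746 ,  0.01572257]), 'ft_torque': array([-0.01863436, -0.02147862,  0.03060914]), 'grip_width': 0.0854732710392846} 0.008
```

View pics/top0.png

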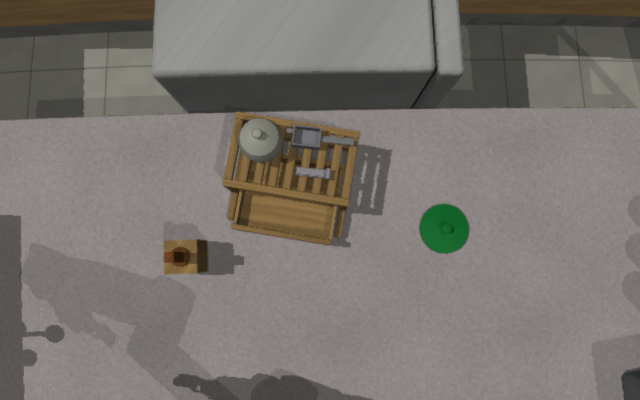

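View pics/side0.png

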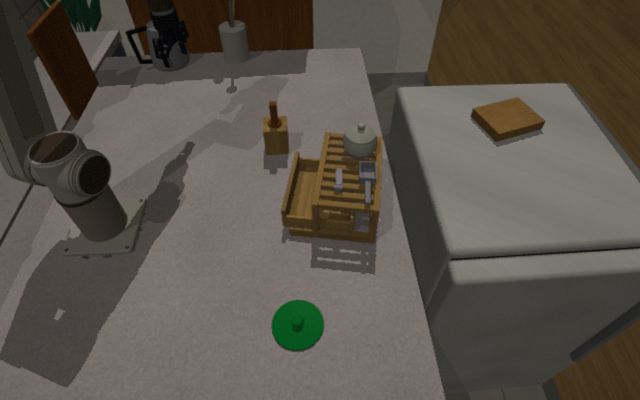

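The top view shows the shelf (pixels 225–360, 112–242, slightly yawed), the stand with the stick at (180,257) on the left, and the lid at (445,228) on the right. The side view shows the same, with the stick at (274,115). I'll enlarge crops to measure.

```bash
python3 - <<'E'
import cv2
a=cv2.imread("pics/top0.png")[105:280,155:365]; cv2.imwrite("pics/c1.png",cv2.resize(a,None,fx=3.4,fy=3.4,interpolation=cv2.INTER_CUBIC))
a=cv2.imread("pics/side0.png")[90:245,255:390]; cv2.imwrite("pics/c2.png",cv2.resize(a,None,fx=3.8,fy=3.8,interpolation=cv2.INTER_CUBIC))
E
```

```text
(no output)
```

View pics/c1.png

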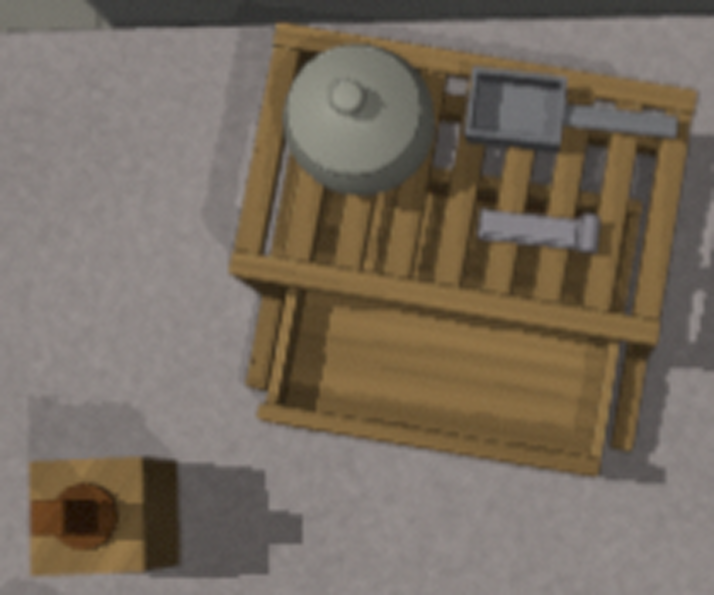

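View pics/c2.png

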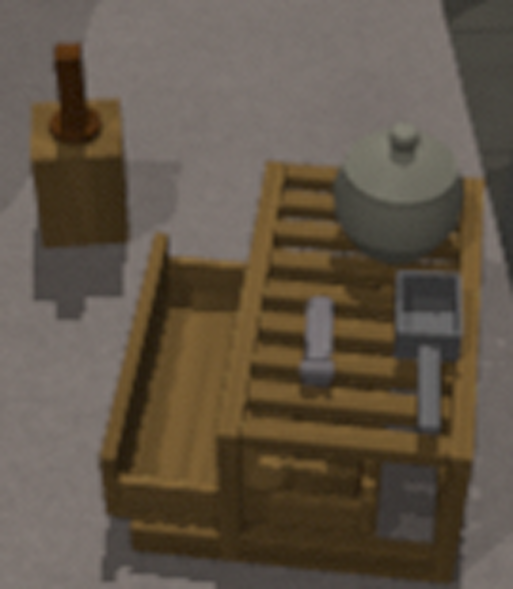

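```bash
cat > h.py <<'E'
import numpy as np
from workcell import bot
from scipy.optimize import least_squares
def proj(n,P):
    m=bot.camera_model(n);P=np.atleast_2d(P)
    c=(P-m["T"][:3,3])@m["T"][:3,:3]
    s=c[:,:2]/c[:,2:];s=s*(1+m["k1"]*(s**2).sum(1,keepdims=True))
    return s@m["K"][:2,:2].T+m["K"][:2,2]
def R(a): return np.array([[np.cos(a),-np.sin(a),0],[np.sin(a),np.cos(a),0],[0,0,1]])
def fit(obs,x0,yaw=True):  # obs: (cam,local pt,pixel)
    L=np.array([o[1] for o in obs],float)
    def f(p,raw=False):
        W=L@R(p[2] if yaw else 0).T+[p[0],p[1],0]
        return np.concatenate([proj(o[0],w)[0]-o[2] for o,w in zip(obs,W)])
    r=least_squares(f,x0[:3 if yaw else 2],loss="soft_l1"); return r.x,f(r.x).reshape(-1,2)
T=lambda u,v:np.array([(u+.5)/3.4-.5+155,(v+.5)/3.4-.5+105])
S=lambda u,v:np.array([(u+.5)/3.8-.5+255,(v+.5)/3.8-.5+90])
E
python3 - <<'E'
from h import *
np.set_printoptions(precision=3,suppress=True)
sh=[("top",(.085,.14,.146),T(277,24)),("top",(.085,-.14,.146),T(696,92)),("top",(-.085,.14,.146),T(232,274)),("top",(-.085,-.14,.146),T(655,342)),
("top",(-.171,.118,.08),T(258,418)),("top",(-.171,-.118,.08),T(600,473)),("top",(-.159,.118,.08),T(265,403)),
("side",(-.085,.14,.146),S(266,163)),("side",(.085,.14,.146),S(485,182)),("side",(-.085,-.14,.146),S(220,436)),("side",(.085,-.14,.146),S(470,458)),
("side",(-.171,.118,.08),S(162,236)),("side",(-.171,-.118,.08),S(105,458))]
for s in (sh,[o for o in sh if o[0]=="top"],[o for o in sh if o[0]=="side"]):
    p,r=fit(s,[.6,.1,-.15]);print(p,np.rad2deg(p[2]));print(r.round(1).tolist())
st=[("top",(.038,.038,.1),T(30,460)),("top",(.038,-.038,.1),T(143,458)),("top",(-.038,-.038,.1),T(143,573)),("top",(-.038,.038,.1),T(30,575)),
("side",(-.038,-.038,.1),S(33,158)),("side",(.038,-.038,.1),S(126,157)),("side",(.038,.038,.1),S(121,103)),("side",(-.038,.038,.1),S(33,105))]
for s in (st,st[:4],st[4:]):
    p,r=fit(s,[.4,.3,0]);print(p);print(r.round(1).tolist())
p,r=fit([("top",(0,0,.18),T(81,517)),("side",(0,0,.18),S(68,47))],[.4,.3],False);print("stick top",p,r.round(1))
p,r=fit([("top",(0,0,.108),T(85,516)),("side",(0,0,.104),S(76,125))],[.4,.3],False);print("collar",p,r.round(1))
print(R(0), bot.get_obs()["eef_pos"])
E
```

```text
[ 0.696  0.048 -0.181] -10.374300662389487
[[-0.3, -0.7], [0.7, -1.3], [-1.2, 0.3], [1.2, 0.6], [-0.3, 0.0], [0.3, 0.2], [-1.4, -0.7], [0.0, -0.6], [0.2, -0.9], [-0.8, 0.4], [1.9, 1.1], [-1.5, -0.7], [-0.9, 1.0]]
[ 0.695  0.048 -0.18 ] -10.319399738794175
[[-0.3, -0.5], [0.7, -1.2], [-1.1, 0.5], [1.3, 0.7], [-0.1, 0.2], [0.5, 0.3], [-1.2, -0.5]]
[ 0.697  0.049 -0.184] -10.545904089306278
[[0.4, -0.8], [0.5, -1.1], [-0.6, 0.1], [2.0, 0.9], [-1.1, -1.0], [-0.7, 0.6]]
[0.485 0.305 0.009]
[[0.0, -0.0], [-0.0, -0.4], [0.2, -0.3], [-0.0, -0.0], [-0.6, 0.8], [-0.8, -0.0], [0.2, -0.9], [0.0, -0.4]]
[0.485 0.305 0.004]
[[0.1, 0.0], [0.0, -0.1], [0.0, 0.0], [-0.2, 0.1]]
[0.486 0.304 0.028]
[[-0.1, 1.1], [-0.3, -0.0], [0.3, -0.9], [0.1, -0.1]]
stick top [0.485 0.285] [[-0.5 -0.1]
 [-0.1  5.1]]
collar [0.485 0.304] [[-0.2  0.1]
 [ 0.1  0.5]]
[[ 1. -0.  0.]
 [ 0.  1.  0.]
 [ 0.  0.  1.]] [0.184 0.464 0.238]
```

The fits agree. The shelf is at (0.6955, 0.048) with yaw −10.4°, and the stand and stick are at (0.485, 0.3045) with yaw about 0.5°. In the top crop the reddish patch at (47,517) is the handle top, and the dark square is its shaded side. That explains the mismatch in the "stick top" fit. I'll move above the tray's front wall, which should be at about (0.533, 0.078).

```bash
python3 -m jog '[[[0.349,-0.386,-0.02,0,0,-79,0],[0.349,-0.386,-0.02,0,0,-79,0],[0.349,-0.386,-0.02,0,0,-79,0],[0.349,-0.386,-0.02,0,0,-79,0],[0.349,-0.386,-0.02,0,0,-79,0],[0.349,-0.386,-0.02,0,0,-79,0],[0.349,-0.386,-0.02,0,0,-79,0],[0.349,-0.386,-0.02,0,0,-79,0],[0.349,-0.386,-0.02,0,0,-79,0],[0.349,-0.386,-0.02,0,0,-79,0]]]'
```

```text
clock: 0.93
eef_pos: [0.4639, 0.1541, 0.223]
tool_rot: [0.729, 0.685, -0.0, -0.0]
ft_force: [0.7, 1.1, 0.1]
grip_width: 0.0852
```

```bash
python3 -m jog '[[[0,0,0,0,0,-7,0],[0,0,0,0,0,-7,0],[0,0,0,0,0,-7,0],[0,0,0,0,0,-7,0]]]'
```

```text
clock: 1.27
eef_pos: [0.4624, 0.1566, 0.2231]
tool_rot: [0.766, 0.643, -0.0, -0.0]
ft_force: [-0.1, -0.2, 0.7]
grip_width: 0.0851
```

```bash
python3 -m jog '[[[0.071,-0.079,-0.06,0,0,-0.4,0],[0.071,-0.079,-0.06,0,0,-0.4,0],[0.071,-0.079,-0.06,0,0,-0.4,0],[0.071,-0.079,-0.10,0,0,-0.4,0],[0.071,-0.079,-0.13,0,0,-0.4,0],[0.071,-0.079,-0.162,0,0,-0.4,0],[0.071,-0.079,-0.162,0,0,-0.4,0],[0.071,-0.079,-0.162,0,0,-0.4,0],[0.071,-0.079,-0.162,0,0,-0.4,0]]]'
```

```text
clock: 2.02
eef_pos: [0.535, 0.0784, 0.063]
tool_rot: [0.769, 0.64, 0.001, 0.001]
ft_force: [-0.1, -0.4, 0.2]
grip_width: 0.0858
```

```bash
python3 -m jog '[[[0,0,0,0,0,0,255],[0,0,0,0,0,0,255],[0,0,0,0,0,0,255],[0,0,0,0,0,0,255],[0,0,0,0,0,0,255],[0,0,0,0,0,0,255],[0,0,0,0,0,0,255],[0,0,0,0,0,0,255]]]'
```

```text
clock: 2.68
eef_pos: [0.5328, 0.0774, 0.0618]
tool_rot: [0.769, 0.639, -0.001, -0.001]
ft_force: [-5.0, 1.0, 7.0]
grip_width: 0.0111
```

```bash
python3 -m jog '[[[-0.010,0.002,0,0,0,0,255],[-0.020,0.004,0,0,0,0,255],[-0.030,0.0055,0,0,0,0,255],[-0.040,0.007,0,0,0,0,255],[-0.050,0.009,0,0,0,0,255],[-0.058,0.0105,0,0,0,0,255],[-0.064,0.0117,0,0,0,0,255],[-0.070,0.0128,0,0,0,0,255],[-0.074,0.0135,0,0,0,0,255],[-0.075,0.0137,0,0,0,0,255]]]'
```

```text
clock: 3.52
eef_pos: [0.4594, 0.0913, 0.0618]
tool_rot: [0.769, 0.639, 0.001, 0.0]
ft_force: [4.0, 1.3, 1.3]
grip_width: 0.0109
```

```bash
python3 -m jog '[[[-0.001,0,0,0,0,0,255],[-0.001,0,0,0,0,0,255],[-0.001,0,0,0,0,0,255]]]'
```

```text
clock: 3.77
eef_pos: [0.459, 0.0913, 0.0618]
tool_rot: [0.769, 0.639, 0.001, 0.0]
ft_force: [4.1, 2.8, 2.1]
grip_width: 0.0105
```

```bash
python3 -m jog '[[[-0.004,0.0007,0,0,0,0,255],[-0.004,0.0007,0,0,0,0,255],[-0.004,0.0007,0,0,0,0,255],[-0.004,0.0007,0,0,0,0,255]]]'
```

```text
clock: 4.1
eef_pos: [0.4591, 0.0913, 0.0619]
tool_rot: [0.77, 0.638, 0.003, 0.003]
ft_force: [14.7, -0.1, -7.1]
grip_width: 0.011
```

The tray is at its stop: the force rises and there is no further travel. I'll relax, open and lift.

```bash
python3 -m jog '[[[0.004,-0.0007,0,0,0,0,255],[0.004,-0.0007,0,0,0,0,0],[0.004,-0.0007,0,0,0,0,0],[0.004,-0.0007,0,0,0,0,0],[0.004,-0.0007,0,0,0,0,0],[0.004,-0.0007,0,0,0,0,0],[0.004,-0.0007,0.04,0,0,0,0],[0.004,-0.0007,0.08,0,0,0,0],[0.004,-0.0007,0.12,0,0,0,0],[0.004,-0.0007,0.16,0,0,0,0]]]'; python3 - <<'E'
from h import *
import cv2
a=bot.camera("top");cv2.imwrite("pics/top1.png",a);cv2.imwrite("pics/c3.png",cv2.resize(a[105:280,155:365],None,fx=3.4,fy=3.4,interpolation=cv2.INTER_CUBIC))
o=bot.get_obs();print(o["eef_pos"],o["tool_rot"],o["joint_pos"],o["grip_width"])
E
```

```text
clock: 4.93
eef_pos: [0.4572, 0.0905, 0.2227]
tool_rot: [0.769, 0.639, -0.001, -0.0]
ft_force: [1.5, -0.7, -0.3]
grip_width: 0.0858
[0.46162215 0.09143483 0.23128883] [0.76941802 0.63871216 0.00569828 0.00319581] [ 1.95656248e-01  1.76140487e-01 -9.78786125e-02  1.28371188e+00
 -1.82148382e-04  1.95156551e+00] 0.08531621150450426
```

View pics/c3.png

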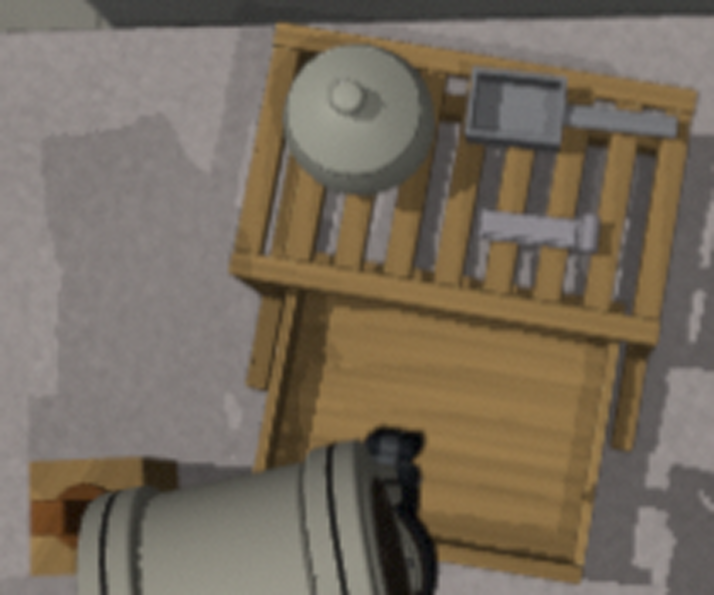

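The tray is out and the bystanders are unmoved: bowl at (360,120), scoop at (515,107), clip at (540,228). The handle top at (47,517) is also confirmed. Next is the stick.

```bash
python3 -m jog '[[[0.024,0.213,0.02,0,0,100.5,0],[0.024,0.213,0.02,0,0,100.5,0],[0.024,0.213,0.02,0,0,100.5,0],[0.024,0.213,0.02,0,0,100.5,0],[0.024,0.213,0.02,0,0,100.5,0],[0.024,0.213,0.02,0,0,100.5,0],[0.024,0.213,0.02,0,0,100.5,0],[0.024,0.213,0.02,0,0,100.5,0],[0.024,0.213,0.02,0,0,100.5,0],[0.024,0.213,0.02,0,0,100.5,0]]]'; python3 -m jog '[[[0,0,0,0,0,29,0],[0,0,0,0,0,29,0],[0,0,0,0,0,29,0],[0,0,0,0,0,29,0],[0,0,0,0,0,29,0],[0,0,0,0,0,29,0],[0,0,0,0,0,29,0]]]'
```

```text
clock: 5.82
eef_pos: [0.4817, 0.3038, 0.2405]
tool_rot: [0.247, 0.969, -0.001, -0.0]
ft_force: [-0.6, -0.9, 0.4]
grip_width: 0.0853
clock: 6.4
eef_pos: [0.482, 0.3037, 0.241]
tool_rot: [0.001, 1.0, -0.0, -0.0]
ft_force: [-0.1, -0.1, -0.2]
grip_width: 0.0852
```

```bash
python3 -m jog '[[[0.003,0.001,-0.03,0,0,0.5,0],[0.003,0.001,-0.06,0,0,0.5,0],[0.003,0.001,-0.08,0,0,0.5,0],[0.003,0.001,-0.095,0,0,0.5,0],[0.003,0.001,-0.105,0,0,0.5,0],[0.003,0.001,-0.105,0,0,0.5,0],[0.003,0.001,-0.105,0,0,0.5,0]]]'; python3 -m jog '[[[0,0,0,0,0,0,255],[0,0,0,0,0,0,255],[0,0,0,0,0,0,255],[0,0,0,0,0,0,255],[0,0,0,0,0,0,255],[0,0,0,0,0,0,255],[0,0,0,0,0,0,255],[0,0,0,0,0,0,255]]]'
```

```text
clock: 6.98
eef_pos: [0.4852, 0.3047, 0.1363]
tool_rot: [-0.004, 1.0, -0.0, -0.0]
ft_force: [-0.3, -0.5, 1.0]
grip_width: 0.0851
clock: 7.65
eef_pos: [0.4855, 0.305, 0.1369]
tool_rot: [-0.004, 1.0, 0.0, 0.0]
ft_force: [-1.4, -0.9, 3.0]
grip_width: 0.0214
```

```bash
cat >> h.py <<'E'
from scipy.spatial.transform import Rotation as Ro
O=np.array([.6955,.048,0]);YAW=-10.4;D=.1159
def tcp(loc,lean=35,ret=0,rd=False):  # TCP pos+rot for tip at shelf-local loc
    M=Ro.from_euler("z",YAW,degrees=True); a=M.apply([-np.sin(np.deg2rad(lean)),0,np.cos(np.deg2rad(lean))])
    rot=M*Ro.from_euler("y",-lean,degrees=True)*Ro.from_euler("z",90,degrees=True)*Ro.from_euler("x",180,degrees=True)
    return O+M.apply(loc)+a*(D+ret),rot
def rel(loc,**k):
    p,r=tcp(loc,**k);o=bot.get_obs();r0=Ro.from_quat(o["tool_rot"])
    return p.round(4),(p-o["eef_pos"]).round(4),np.rad2deg((r*r0.inv()).as_rotvec()).round(2)
def tip():
    o=bot.get_obs();r=Ro.from_quat(o["tool_rot"]);w=o["eef_pos"]+r.apply([0,0,D])
    return (R(np.deg2rad(YAW)).T@(w-O)).round(4),r.apply([0,1,0]).round(3),o["ft_force"].round(2)
E
python3 -m jog '[[[0,0,0.03,0,0,0,255],[0,0,0.06,0,0,0,255],[0,0,0.09,0,0,0,255],[0,0,0.11,0,0,0,255],[0,0,0.13,0,0,0,255],[0,0,0.13,0,0,0,255],[0,0,0.13,0,0,0,255]]]'; python3 - <<'E'
from h import *
print(tip(),bot.get_obs()["tool_rot"]);print(rel([-.069,.07,.028],ret=.13))
print(tcp([-.069,.07,.028])[1].apply([[0,1,0],[0,0,1]]))
print(bot.get_obs()["grip_width"])
E
```

```text
clock: 8.23
eef_pos: [0.4857, 0.3051, 0.2669]
tool_rot: [-0.004, 1.0, 0.001, 0.001]
ft_force: [-0.6, -0.4, -1.4]
grip_width: 0.0211
(array([-0.2526,  0.2151,  0.151 ]), array([-0.009,  1.   ,  0.001]), array([-0.64, -0.37, -1.44])) [-4.44618249e-03  9.99989542e-01  5.50602406e-04  9.18280524e-04]
(array([0.5015, 0.1548, 0.2294]), array([ 0.0159, -0.1503, -0.0375]), array([ 25.67, -30.35, -97.38]))
[[ 0.80569458 -0.14787263  0.57357644]
 [ 0.56415342 -0.10354153 -0.81915204]]
0.021105678926433783
```

```bash
sed -i 's/\*Ro.from_euler("z",90,degrees=True)\*Ro.from_euler("x",180,degrees=True)/*Ro.from_euler("y",180,degrees=True)/' h.py; python3 - <<'E'
from h import *
print(rel([-.069,.07,.028],ret=.13))
print(tcp([-.069,.07,.028])[1].apply([[0,1,0],[0,0,1]]))
E
```

```text
(array([0.5015, 0.1548, 0.2294]), array([ 0.0159, -0.1503, -0.0375]), array([ -3.07, -34.81, -10.59]))
[[ 1.80519145e-01  9.83571471e-01 -1.38777878e-17]
 [ 5.64153419e-01 -1.03541528e-01 -8.19152044e-01]]
```

```bash
python3 -m jog '[[[0.003,-0.03,0.01,-0.6,-7,-2,255],[0.006,-0.06,0.01,-1.2,-14,-4,255],[0.01,-0.09,0,-1.9,-21,-6.4,255],[0.013,-0.12,-0.02,-2.5,-28,-8.5,255],[0.016,-0.15,-0.0375,-3.1,-34.8,-10.6,255],[0.016,-0.15,-0.0375,-3.1,-34.8,-10.6,255],[0.016,-0.15,-0.0375,-3.1,-34.8,-10.6,255],[0.016,-0.15,-0.0375,-3.1,-34.8,-10.6,255],[0.016,-0.15,-0.0375,-3.1,-34.8,-10.6,255]]]'; python3 - <<'E'
from h import *
import cv2
a=bot.camera("side");cv2.imwrite("pics/side1.png",a);cv2.imwrite("pics/c4.png",cv2.resize(a[60:250,220:400],None,fx=3.1,fy=3.1,interpolation=cv2.INTER_CUBIC))
print(tip(),rel([-.069,.07,.028]),proj("side",tcp([-.069,.07,.028],ret=.13)[0]+0*O))
t,_,_=tip();print(proj("side",O+R(np.deg2rad(YAW))@t))
E
```

```text
clock: 8.98
eef_pos: [0.5029, 0.1562, 0.2304]
tool_rot: [0.087, 0.95, -0.027, 0.299]
ft_force: [0.2, -0.2, -0.2]
grip_width: 0.0211
(array([-0.1419,  0.0721,  0.1361]), array([0.181, 0.984, 0.001]), array([ 0.05, -0.06, -0.33])) (array([0.5749, 0.1413, 0.1229]), array([ 0.0714, -0.0151, -0.108 ]), array([-0.08,  0.04,  0.01])) [[275.87379858 121.26804976]]
[[302.15100557 148.35848583]]
```

View pics/c4.png

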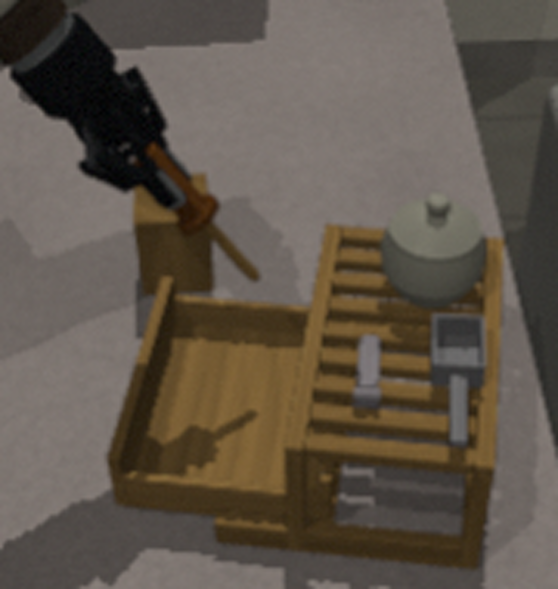

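The side view shows the stick held with its tip at crop (258,276), where the model predicts (255,274). I'll insert it along its axis and slow down near the seam.

```bash
python3 -m jog '[[[0.012,-0.003,-0.019,0,0,0,255],[0.025,-0.0055,-0.038,0,0,0,255],[0.038,-0.008,-0.058,0,0,0,255],[0.046,-0.01,-0.070,0,0,0,255],[0.051,-0.011,-0.078,0,0,0,255],[0.056,-0.012,-0.086,0,0,0,255],[0.060,-0.013,-0.091,0,0,0,255],[0.064,-0.0138,-0.097,0,0,0,255],[0.066,-0.0142,-0.100,0,0,0,255],[0.066,-0.0142,-0.100,0,0,0,255]]]'; python3 -c "
from h import *
print(tip(),rel([-.069,.07,.028]))"
```

```text
clock: 9.87
eef_pos: [0.5674, 0.1406, 0.1285]
tool_rot: [0.087, 0.95, -0.028, 0.298]
ft_force: [0.3, 0.2, -1.6]
grip_width: 0.0215
(array([-0.0764,  0.0678,  0.0334]), array([ 0.181,  0.983, -0.001]), array([ 0.3 ,  0.19, -1.55])) (array([0.5749, 0.1413, 0.1229]), array([ 0.0075,  0.0007, -0.0055]), array([ 0.06, -0.15,  0.06]))
```

```bash
python3 -m jog '[[[0.002,0.0005,-0.001,0,0,0,255],[0.004,0.001,-0.002,0,0,0,255],[0.006,0.001,-0.003,0,0,0,255],[0.007,0.001,-0.004,0,0,0,255],[0.007,0.001,-0.005,0,0,0,255],[0.007,0.001,-0.006,0,0,0,255],[0.007,0.001,-0.006,0,0,0,255]]]'; python3 -c "
from h import *
print(tip(),rel([-.069,.07,.028]))"
```

```text
clock: 10.45
eef_pos: [0.5745, 0.1417, 0.1233]
tool_rot: [0.087, 0.95, -0.028, 0.299]
ft_force: [-1.2, -0.2, 1.9]
grip_width: 0.0211
(array([-0.0696,  0.0701,  0.0282]), array([ 0.181,  0.983, -0.001]), array([-1.18, -0.22,  1.87])) (array([0.5749, 0.1413, 0.1229]), array([ 0.0004, -0.0004, -0.0003]), array([ 0.04, -0.07,  0.05]))
```

```bash
python3 -m jog '[[[0.001,0,-0.001,0,0,0,255],[0.001,0,-0.002,0,0,0,255],[0.001,0,-0.002,0,0,0,255],[0.001,0,-0.002,0,0,0,255]]]'; python3 -c "
from h import *
print(tip())"
```

```text
clock: 10.78
eef_pos: [0.5765, 0.1415, 0.1227]
tool_rot: [0.087, 0.949, -0.028, 0.3]
ft_force: [-2.5, -0.3, 6.5]
grip_width: 0.0213
(array([-0.0672,  0.0703,  0.0279]), array([ 0.182,  0.983, -0.001]), array([-2.5 , -0.25,  6.45]))
```

Firm contact at about 6 N. I'll wipe along the seam at about 42 mm/s.

```bash
python3 -m jog '[[[-0.0006,-0.0034,0,0,0,0,255],[-0.0013,-0.0069,0,0,0,0,255],[-0.0019,-0.0103,0,0,0,0,255],[-0.0025,-0.0138,0,0,0,0,255],[-0.0032,-0.0172,0,0,0,0,255],[-0.0038,-0.0207,0,0,0,0,255],[-0.0044,-0.0241,0,0,0,0,255],[-0.0051,-0.0275,0,0,0,0,255],[-0.0057,-0.031,0,0,0,0,255],[-0.0063,-0.0344,0,0,0,0,255]]]'; python3 -c "
from h import *
print(tip())"
```

```text
clock: 11.62
eef_pos: [0.5706, 0.1082, 0.1226]
tool_rot: [0.087, 0.95, -0.026, 0.3]
ft_force: [1.1, 4.2, 5.2]
grip_width: 0.0216
(array([-0.0671,  0.0369,  0.0278]), array([0.18 , 0.984, 0.002]), array([1.06, 4.16, 5.15]))
```

```bash
python3 -m jog '[[[-0.0006,-0.0034,0,0,0,0,255],[-0.0013,-0.0069,0,0,0,0,255],[-0.0019,-0.0103,0,0,0,0,255],[-0.0025,-0.0138,0,0,0,0,255],[-0.0032,-0.0172,0,0,0,0,255],[-0.0038,-0.0207,0,0,0,0,255],[-0.0044,-0.0241,0,0,0,0,255],[-0.0051,-0.0275,0,0,0,0,255],[-0.0057,-0.031,0,0,0,0,255],[-0.0063,-0.0344,0,0,0,0,255]]]'; python3 -c "
from h import *
import cv2
print(tip())
a=bot.camera('side');cv2.imwrite('pics/c5.png',cv2.resize(a[60:250,220:400],None,fx=3.1,fy=3.1,interpolation=cv2.INTER_CUBIC))
t,_,_=tip();print((proj('side',O+R(np.deg2rad(YAW))@t)-[220,60])*3.1)"
```

```text
clock: 12.45
eef_pos: [0.5643, 0.0738, 0.1226]
tool_rot: [0.086, 0.95, -0.026, 0.3]
ft_force: [0.6, 3.9, 6.9]
grip_width: 0.0214
(array([-0.0671,  0.0019,  0.0278]), array([0.18 , 0.984, 0.002]), array([0.56, 3.9 , 6.86]))
[[325.2851275  416.00159037]]
```

View pics/c5.png

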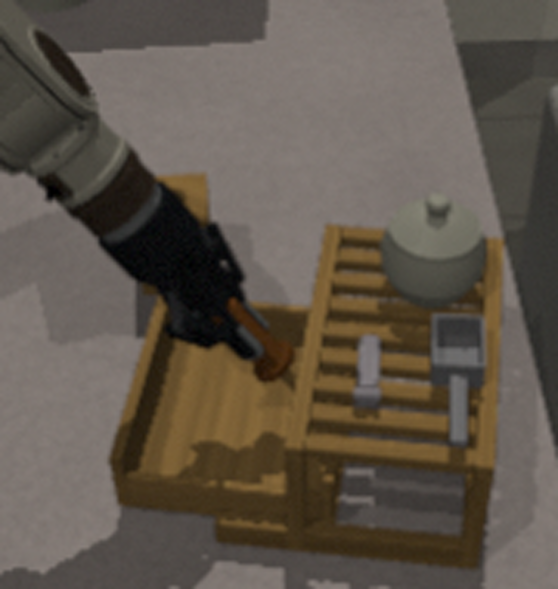

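The collar at (272,362) and the rod heading under the tier edge at (295,380) look right. The tray is still out and the bystanders are in place. I'll continue.

```bash
python3 -m jog '[[[-0.0006,-0.0034,0,0,0,0,255],[-0.0013,-0.0069,0,0,0,0,255],[-0.0019,-0.0103,0,0,0,0,255],[-0.0025,-0.0138,0,0,0,0,255],[-0.0032,-0.0172,0,0,0,0,255],[-0.0038,-0.0207,0,0,0,0,255],[-0.0044,-0.0241,0,0,0,0,255],[-0.0051,-0.0275,0,0,0,0,255],[-0.0057,-0.031,0,0,0,0,255],[-0.0063,-0.0344,0,0,0,0,255]]]'; python3 -m jog '[[[-0.0006,-0.0034,0,0,0,0,255],[-0.0013,-0.0069,0,0,0,0,255],[-0.0019,-0.0103,0,0,0,0,255],[-0.0025,-0.0138,0,0,0,0,255],[-0.0032,-0.0172,0,0,0,0,255],[-0.0038,-0.0207,0,0,0,0,255],[-0.0044,-0.0241,0,0,0,0,255],[-0.0051,-0.0275,0,0,0,0,255],[-0.0057,-0.031,0,0,0,0,255],[-0.0063,-0.0344,0,0,0,0,255]]]';python3 -c "
from h import *
print(tip())"
```

```text
clock: 13.33
eef_pos: [0.558, 0.0394, 0.1226]
tool_rot: [0.086, 0.95, -0.026, 0.3]
ft_force: [-0.1, 3.5, 5.6]
grip_width: 0.0213
clock: 14.17
eef_pos: [0.5517, 0.005, 0.1225]
tool_rot: [0.086, 0.95, -0.026, 0.3]
ft_force: [0.6, 5.0, 6.2]
grip_width: 0.0211
(array([-0.067 , -0.0679,  0.0277]), array([0.179, 0.984, 0.002]), array([0.57, 5.  , 6.16]))
```

```bash
python3 -m jog '[[[-0.0003,-0.0017,0,0,0,0,255],[-0.0004,-0.002,0,0,0,0,255],[-0.0004,-0.002,0,0,0,0,255],[-0.0004,-0.002,0,0,0,0,255]]]';python3 -c "
from h import *
print(tip())"
```

```text
clock: 14.5
eef_pos: [0.5511, 0.0021, 0.1225]
tool_rot: [0.087, 0.949, -0.027, 0.3]
ft_force: [0.7, 2.7, 5.0]
grip_width: 0.0217
(array([-0.0671, -0.0713,  0.0277]), array([0.181, 0.983, 0.   ]), array([0.68, 2.71, 4.98]))
```

```bash
python3 -m jog '[[[-0.002,0.0004,0.004,0,0,0,255],[-0.005,0.001,0.009,0,0,0,255],[-0.009,0.0017,0.015,0,0,0,255],[-0.013,0.0024,0.021,0,0,0,255],[-0.018,0.0033,0.028,0,0,0,255],[-0.028,0.005,0.042,0,0,0,255],[-0.040,0.0073,0.060,0,0,0,255],[-0.055,0.010,0.082,0,0,0,255],[-0.073,0.0135,0.107,0,0,0,255],[-0.073,0.0135,0.107,0,0,0,255]]]';python3 - <<'E'
from h import *
import cv2
for n in("top","side"): cv2.imwrite(f"pics/{n}3.png",bot.camera(n))
o=bot.get_obs();r0=Ro.from_quat(o["tool_rot"]);g=Ro.from_quat([-.004446,.99999,0,0])
print(tip(),np.rad2deg((g*r0.inv()).as_rotvec()).round(2),np.array([.4855,.305,.267])-o["eef_pos"],o["grip_width"])
t,_,_=tip();w=O+R(np.deg2rad(YAW))@t;a=-r0.apply([0,0,1]);
for n in("top","side"):print(n,proj(n,[w-.006*a,w+.08*a,o["eef_pos"]+a*.043]))
side=cv2.imread("pics/side3.png")[60:280,220:400];top=cv2.imread("pics/top3.png")[100:320,150:370]
cv2.imwrite("pics/c6.png",cv2.resize(cv2.hconcat([top,side]),None,fx=2,fy=2,interpolation=cv2.INTER_CUBIC))
E
```

```text
clock: 15.33
eef_pos: [0.4764, 0.016, 0.2332]
tool_rot: [0.087, 0.949, -0.027, 0.302]
ft_force: [-0.3, 0.0, -0.2]
grip_width: 0.0211
(array([-0.1428, -0.0713,  0.1348]), array([ 0.181,  0.983, -0.   ]), array([-0.64,  0.09, -1.46])) [ 3.05 35.01 10.58] [0.00885437 0.28929027 0.0373911 ] 0.021168779237618323
top [[313.29376831 226.0744985 ]
 [308.95935133 248.23456086]
 [304.32777156 271.96868469]]
side [[294.93013428 186.8064256 ]
 [274.17046519 166.37856842]
 [253.28602827 145.83417933]]
```

View pics/c6.png

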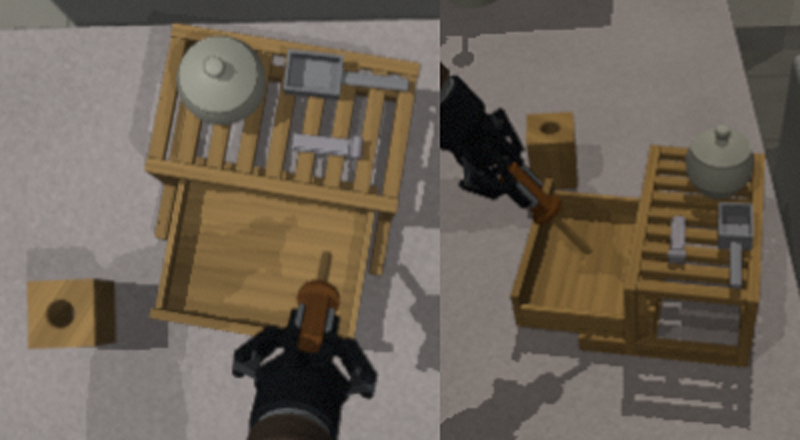

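The tip at top (313,226) and side (294,186) matches the model, so the stick hasn't slipped. The tray is out and the bystanders are unmoved. I'll carry the stick back over the stand.

```bash
python3 -m jog '[[[0,0,0.035,0,0,0,255],[0,0.02,0.055,0,0,0,255],[0.001,0.05,0.057,0.5,5.8,1.8,255],[0.002,0.08,0.057,1,11.6,3.5,255],[0.004,0.115,0.057,1.5,17.5,5.3,255],[0.005,0.15,0.057,2,23.4,7,255],[0.006,0.185,0.057,2.5,29.2,8.8,255],[0.007,0.22,0.057,3,35,10.6,255],[0.008,0.255,0.057,3.05,35,10.6,255],[0.009,0.289,0.057,3.05,35,10.6,255]]]';python3 -m jog '[[[0,0,0,0,0,0,255],[0,0,0,0,0,0,255],[0,0,0,0,0,0,255]]]'; python3 - <<'E'
from h import *
o=bot.get_obs();r0=Ro.from_quat(o["tool_rot"]);print(o["eef_pos"],r0.apply([[0,1,0],[0,0,1]]).round(4))
print(fit([("top",(0,0,.1),np.array([180.5,256.5])),("side",(0,0,.1),np.array([275.5,124]))],[.4,.3],False))
E
```

```text
clock: 16.27
eef_pos: [0.4869, 0.3058, 0.2805]
tool_rot: [-0.004, 1.0, -0.002, -0.004]
ft_force: [-0.1, -1.2, 0.1]
grip_width: 0.0216
clock: 16.52
eef_pos: [0.4853, 0.304, 0.2828]
tool_rot: [-0.005, 1.0, -0.002, -0.003]
ft_force: [-0.5, -0.5, -0.5]
grip_width: 0.0212
[0.48534946 0.30401874 0.28284372] [[-0.0096  0.9999 -0.0034]
 [-0.0061 -0.0035 -1.    ]]
(array([0.4855065 , 0.30403446]), array([[ 0.01091533, -0.31220614],
       [-0.4706924 , -0.04667019]]))
```

```bash
python3 -m jog '[[[0,0.0005,-0.02,0,0,0,255],[0,0.0005,-0.04,0,0,0,255],[0,0.0005,-0.06,0,0,0,255],[0,0.0005,-0.08,0,0,0,255],[0,0.0005,-0.1,0,0,0,255],[0,0.0005,-0.12,0,0,0,255],[0,0.0005,-0.13,0,0,0,255],[0,0.0005,-0.138,0,0,0,255],[0,0.0005,-0.143,0,0,0,255],[0,0.0005,-0.145,0,0,0,255]]]';python3 -m jog '[[[0,0,-0.0005,0,0,0,255],[0,0,-0.0005,0,0,0,255],[0,0,-0.0005,0,0,0,255]]]'
```

```text
clock: 17.35
eef_pos: [0.4858, 0.3045, 0.1398]
tool_rot: [-0.004, 1.0, -0.001, -0.002]
ft_force: [-0.2, 0.1, -0.6]
grip_width: 0.0216
clock: 17.6
eef_pos: [0.4862, 0.3054, 0.1403]
tool_rot: [-0.005, 1.0, -0.0, -0.001]
ft_force: [1.0, 0.3, -1.3]
grip_width: 0.0212
```

```bash
python3 -m jog '[[[0,0,-0.001,0,0,0,255],[0,0,-0.002,0,0,0,255],[0,0,-0.003,0,0,0,255],[0,0,-0.003,0,0,0,255],[0,0,-0.003,0,0,0,255]]]'
```

```text
clock: 18.02
eef_pos: [0.4858, 0.3052, 0.1369]
tool_rot: [-0.005, 1.0, -0.0, -0.001]
ft_force: [-1.0, 0.4, 3.7]
grip_width: 0.0212
```

Contact at the original height, so I'll release and lift.

```bash
python3 -m jog '[[[0,0,0,0,0,0,0],[0,0,0,0,0,0,0],[0,0,0,0,0,0,0],[0,0,0,0,0,0,0],[0,0,0,0,0,0,0],[0,0,0,0,0,0,0],[0,0,0,0,0,0,0]]]'; python3 -m jog '[[[0,0,0.02,0,0,0,0],[0,0,0.04,0,0,0,0],[0,0,0.07,0,0,0,0],[0,0,0.11,0,0,0,0],[0,0,0.15,0,0,0,0],[-0.03,0,0.17,0,0,0,0],[-0.07,0,0.17,0,0,0,0],[-0.11,0,0.17,0,0,0,0],[-0.15,0,0.17,0,0,0,0],[-0.17,0,0.17,0,0,0,0]]]'; python3 -m jog '[[[0,0,0,0,0,0,0],[0,0,0,0,0,0,0],[0,0,0,0,0,0,0]]]'; python3 - <<'E'
import cv2
from h import *
side=bot.camera("side")[60:280,220:400];top=bot.camera("top")[100:320,150:370]
cv2.imwrite("pics/c7.png",cv2.resize(cv2.hconcat([top,side]),None,fx=2,fy=2,interpolation=cv2.INTER_CUBIC))
E
```

```text
clock: 18.6
eef_pos: [0.4856, 0.305, 0.1362]
tool_rot: [-0.005, 1.0, -0.001, -0.002]
ft_force: [-0.3, 0.1, -0.1]
grip_width: 0.0854
clock: 19.43
eef_pos: [0.312, 0.3042, 0.3068]
tool_rot: [-0.005, 1.0, -0.0, -0.002]
ft_force: [-0.8, 0.2, 0.3]
grip_width: 0.0855
clock: 19.68
eef_pos: [0.3161, 0.3053, 0.3066]
tool_rot: [-0.005, 1.0, -0.0, -0.001]
ft_force: [0.3, -0.2, 1.3]
grip_width: 0.0853
```

View pics/c7.png

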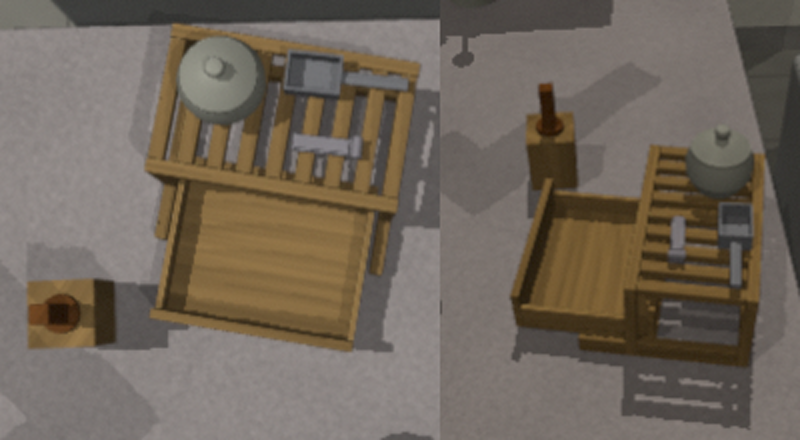

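The stick is upright in its stand (collar at (549,127) in the side half), the tray is still out, the bystanders are unmoved and the arm is clear.

```bash
python3 -c "
from workcell import bot
print(bot.job_done())"
```

```text
the job is handed in; nothing more can be done
None
```

The whole task is done and handed in at about 20 s on the robot's clock, but no verdict is reported, so success rests on my own checks.

- **Tray:** I pulled it out about 75 mm. A further 4 mm of pull gave no travel and a force of about 15 N, so it is at its stop. In the last pictures it is still fully out.
- **Wipe:** With the stick leaning 35°, I moved its tip along the seam from left to right at about 42 mm/s. By the arm's readings the tip centre ran from y = +70 to −71 mm in the shelf's frame. It stayed at about x = −67 mm (seam −66) and z = 28 mm. The tool force was about 5 to 7 N upward at every reading.
- **Stick:** It is back in its stand, with contact at the height where I first gripped it (TCP 0.137 m). I released it, and it stands upright in both views.
- **Other things:** Sugar bowl, scoop and clip look unmoved in the last pictures. The lid lay outside those crops, but the arm never went near it.
- **Checks that disagreed:** One early fit of the stick's top was off because I took the handle's shaded side for its top. I resolved that before gripping. During the wipe the tip was hidden under the upper tier, so I could not see it at the seam. Its position came from the arm's readings, and pictures before and after agreed with them to about a pixel.

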